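Change the gravity chute over to its other track

ROBOT

A 6-joint arm with a two-finger parallel gripper is mounted at the origin on the work surface. World frame = base frame: x ahead of the robot, y to its left, z up, the work surface at z = 0. Lengths are in m, angles in rad, forces in N, time in s.
With the tool pointing down it reaches from about 0.225 to 0.875 m from the base axis. Payload 3.4 kg.
Tool frame: the origin (TCP) lies on the centre line of the jaws, within the pads' length; the fingertips stand 19 mm ahead of it and the grasp point (between the pads) is the TCP; z points along the fingers, y is the direction in which the jaws open and shut (so a half turn about z gives the same grasp; the last joint's range is limited). The gripper opens to 85 mm and grips with 20 to 120 N. Pads are 22 mm wide; open, the fingers measure 114 mm over their backs; the gripper's body (76 mm by 85 mm) begins 54 mm behind the grasp point. The pads swing forward as they close: fully open they stand 13 mm farther back than shut.
Start: joints at [-0.121, 0.276, 1.505, -0, 1.361, -0.121], TCP at [0.575, -0, 0.25] pointing down, gripper open.
Joint ranges: [-2.89, 2.89], [-0.75, 2.08], [0.22, 2.7], [-1.18, 4.32], [0.11, 2.71], [-2.7, 2.7]. Speed limits (rad/s): [2.57, 2.57, 3.14, 3.14, 3.14, 3.14].

INTERFACE

Orientations are given as a unit quaternion [w, x, y, z].
In Python, from rig import monitor, eyes, manip, models gives the robot as it stands.
- The arm moves only by the tool send_rows, never from a script. Its argument "deltas" is a list of rows, each an object with "dp": the shift along the world's x, y, z each as a share of 0.12 m, from -1 to 1, a list of three; "rotation": the turn, a rotation vector about the world's x, y, z each as a share of 0.5 rad, from -1 to 1, a list of three. In form: [{"dp": [dx, dy, dz], "rotation": [rx, ry, rz]}, ...]. A call has 1 to 12 rows; each row is the pose to reach, as a shift and turn from the pose commanded when the call began; what a row does not reach only later rows make up. A row lasts 1/12 s, in which the tool goes at most 41.7 mm and 7.16 degrees, less where a joint would pass 70% of its speed; a pose out of reach is approached as far as the arm can. A call with a number of a shift or a turn outside -1 to 1 is refused whole. A call with a gripper value outside its range is refused whole. "fingers" is the closure, from -1 (fully open) to 1 (shut), set as the call begins (left out, the last holds). The fingers move at their own pace and stop on an object; "grip_force" is the grip in N (left out, the last holds). Time passes only in rows, so rows that repeat a pose let the fingers close. It gives the time, the measured TCP pose, the force and the opening at its end, in the units of the state.
- monitor.get_state(): the state, without advancing time (a new reading comes with each control period).
- eyes.get_image(name): name is "scene" or "side" or "wrist"; returns a dict with "color" (384x512x3 uint8, red, green, blue), "depth" (384x512 float32, m along the optical axis (not along the pixel's ray), 0 where there is no reading), "mtx" (3x3 intrinsics, pixels), "rvec" (rotation vector, rad) and "tvec" (3), from world to camera coordinates, as OpenCV has them. Camera axes: x right, y down, z forward; pixel columns grow to the right and rows downward; lengths in m; the calibration is good to about 2 mm. A picture is of the moment at which its call begins.
- manip.sign_off(): hands the job in, once; it reports no verdict.
Trained networks look in a picture, given as the dict that the camera call returned (one of the last four; its "shot" number tells which), for a name from the list of things; names that differ only in an ending like _2 or _b are one class to them, and where a whole thing is asked for, a point or a joint stands for the part that bears it (a point fixed in the world has none). Each returns a list of dicts, best first, with "score" (0 to 1); they miss things now and then, are a little off and sometimes report something else, mostly with a low value. They report only what shows in the picture. A call takes as long as a camera call.
- models.find_in(name, picture): "box" ([left, top, right, bottom] in pixels, round what is visible of it).
The state is a dict: "clock": time; "qpos": joint angles; "qd": joint speeds; "effort": joint torques, N m; "position": TCP position; "ee_rot": TCP orientation; "contact_force": force on the tool from outside, world axes, zero at the start; "moment": the same for the moment, N m; "width": finger opening in m.
Only numpy, scipy, OpenCV 4.12 (cv2) and the standard library are available. Lean on these libraries where they do the work, as an engineer would, in place of code of your own. Each camera call takes 0.05 s, during which the arm holds its last target.

TASK

The left-hand track of the gravity chute has its batch, so change the chute over: push the red-knobbed lever across until the seesaw gate has rocked over its pivot and rests fully tilted the other way. Then press the yellow release pad so that all four waiting bushing blanks run down onto the other, empty track, and let the pad spring back up. Do not touch the blanks themselves, and leave everything else on the bench where it is.

Things in the scene. Friction and masses are not known exactly. Their poses are not given: they have to be found in the camera images.
- chute: Green gravity chute bolted to the bench: base plate 130 x 500 mm, 290 mm high. Origin on the bench under the gate's pivot. x runs across it, away from the robot (yaw up to 0.35 rad either way), y along it to the left, z up. Clear guards enclose the gate at x +-26, y -55 to 55, up to z 236 mm; brackets at x +-30, y 90 to 116 reach z 276. Only the gate's shaft and lever stand nearer the robot than x -40.
- right_track (a point): Middle of the surface of the right, empty collecting track (chute y -142 mm). The track is 45 mm wide with 18 mm guides, slopes 0.2 rad down from the gate (y -47, z 130 mm) to its end stop (y -235, z 92 mm). Blanks lying on it have centres at chute y -60 to -235 mm and below z 155 mm.
- left_track (a point): Middle of the surface of the left collecting track (chute y +142 mm), the right one's mirror image; it lies under the infeed and holds three finished blanks. The infeed above it, same width and slope, runs down towards -y to its lip at chute y 30, z 190 mm and carries the four waiting blanks.
- gate (a joint): Tilt of the seesaw gate, rad: steel plate 100 mm long on a shaft along chute x at z 150 mm. About -0.38 at the start: lever leans left (+y), feeds the left track. +0.38: right stop, lever leans right (-y), feeds the right track. The lever is weighted: once past upright (0) it falls to that side's stop by itself within 1 s and stays. It takes 1 to 2 N at the knob.
- gate_knob (a point): Centre of the red ball knob, 32 mm across, on top of the gate's lever on the robot's side: chute x -75 mm, 120 mm from the pivot axis; at the start 45 mm left (+y) of the pivot and 261 mm above the bench, 270 mm when upright, 45 mm right when over. Below it a 10 mm rod with a dark weight 38 mm across, 24 to 54 mm under the ball's centre. Both sides along chute y are free.
- release (a joint): Angle of the spring release, rad: 0 at rest, its blade standing before the first waiting blank; 0.40 fully pressed. From about 0.30 the blade clears the blanks, and kept down all roll away within about 1 s. Let go, it springs back to 0. It rocks about a pin along chute x at y 103, z 268 mm.
- release_pad (a point): Middle of the top face of the yellow release pad, 40 mm (chute x) by 36 mm (chute y), over the infeed at chute x 0, y 153 mm, 284 mm above the bench. Press straight down: about 3 N starts it, 4 N holds it. Full travel at the pad is 20 mm; the blanks run from about 15 mm.
- blank1_center (a point): turned bronze bushing blank, a brass-coloured plain cylinder 25 mm in diameter and 40 mm long, about 165 g, lying across its track; this point is its centre. Waiting blank 1 of 4 (1 is foremost) on the infeed, at the start at about chute y 74 mm, z 212 mm. Blanks at rest on the right track have chute y -60 to -235 mm and z below 155 mm.
- blank2_center (a point): turned bronze bushing blank, a brass-coloured plain cylinder 25 mm in diameter and 40 mm long, about 165 g, lying across its track; this point is its centre. Waiting blank 2 of 4 (1 is foremost) on the infeed, at the start at about chute y 98 mm, z 217 mm. Blanks at rest on the right track have chute y -60 to -235 mm and z below 155 mm.
- blank3_center (a point): turned bronze bushing blank, a brass-coloured plain cylinder 25 mm in diameter and 40 mm long, about 165 g, lying across its track; this point is its centre. Waiting blank 3 of 4 (1 is foremost) on the infeed, at the start at about chute y 123 mm, z 222 mm. Blanks at rest on the right track have chute y -60 to -235 mm and z below 155 mm.
- blank4_center (a point): turned bronze bushing blank, a brass-coloured plain cylinder 25 mm in diameter and 40 mm long, about 165 g, lying across its track; this point is its centre. Waiting blank 4 of 4 (1 is foremost) on the infeed, at the start at about chute y 148 mm, z 227 mm. Blanks at rest on the right track have chute y -60 to -235 mm and z below 155 mm.
- done1: turned bronze bushing blank, a brass-coloured plain cylinder 25 mm in diameter and 40 mm long, about 165 g, lying across its track; its origin lies at the start on its underside. Finished blank 1 of 3 at the end stop of the left track, chute y 175 to 230 mm, z about 100 mm; stays where it is.
- done2: turned bronze bushing blank, a brass-coloured plain cylinder 25 mm in diameter and 40 mm long, about 165 g, lying across its track; its origin lies at the start on its underside. Finished blank 2 of 3 at the end stop of the left track, chute y 175 to 230 mm, z about 100 mm; stays where it is.
- done3: turned bronze bushing blank, a brass-coloured plain cylinder 25 mm in diameter and 40 mm long, about 165 g, lying across its track; its origin lies at the start on its underside. Finished blank 3 of 3 at the end stop of the left track, chute y 175 to 230 mm, z about 100 mm; stays where it is.
- blank1: Waiting blank 1 itself; its origin lies on its surface and turns with it as it rolls, so use its _center point.
- blank2: Waiting blank 2 itself; its origin lies on its surface and turns with it as it rolls, so use its _center point.
- blank3: Waiting blank 3 itself; its origin lies on its surface and turns with it as it rolls, so use its _center point.
- blank4: Waiting blank 4 itself; its origin lies on its surface and turns with it as it rolls, so use its _center point.
- caliper: Digital caliper, 210 mm long, lying on the bench in front of the chute; origin under its middle. To be left alone.
- wrench: Steel wrench, 150 mm long, lying on the bench in front of the chute; origin under its middle. To be left alone.
- sample: Sample bushing blank, 25 mm in diameter and 40 mm tall, standing on end in front of the chute; origin under its middle. To be left alone.
- ring_gauge: Steel ring gauge, 52 mm across and 16 mm high, in front of the chute; origin under its middle. To be left alone.
- oil_bottle: White plastic oil bottle with red cap, 60 mm across and 150 mm high, at one side of the bench; origin under its middle. To be left alone.
- brush: Bench brush, 200 mm long, lying at one side of the bench; origin under its middle. To be left alone.

How it is judged:
On the way, in this order (a step that is already met when the one before it is completed fails the run):
1. the gate has been rocked over and rests at its right-hand stop, with the four blanks still waiting behind the unpressed release (value of joint gate above 0.34 rad and value of joint release below 0.08 rad and y of each of blank1_center, blank2_center, blank3_center, blank4_center in the frame of chute above 0.04 m), for 0.3 s.
2. the release pad is pressed down (value of joint release above 0.25 rad), for 0.1 s.
3. all four blanks have run onto the right-hand track (y of blank1_center in the frame of chute between -0.235 and -0.06 m and z of blank1_center in the frame of chute between 0.09 and 0.155 m and x of blank1_center in the frame of chute between -0.012 and 0.012 m and y of blank2_center in the frame of chute between -0.235 and -0.06 m and z of blank2_center in the frame of chute between 0.09 and 0.155 m and x of blank2_center in the frame of chute between -0.012 and 0.012 m and y of blank3_center in the frame of chute between -0.235 and -0.06 m and z of blank3_center in the frame of chute between 0.09 and 0.155 m and x of blank3_center in the frame of chute between -0.012 and 0.012 m and y of blank4_center in the frame of chute between -0.235 and -0.06 m and z of blank4_center in the frame of chute between 0.09 and 0.155 m and x of blank4_center in the frame of chute between -0.012 and 0.012 m), for 0.2 s.
At the end, for the whole second after the job is handed in: Gate at its right stop (above 0.34 rad), release up (below 0.04), all four blanks at rest on the right track (chute y -60 to -235 mm, x within 12 mm, z 90 to 155 mm), the three finished blanks still on the left track, moved under 15 mm, and the six bystanders moved under 20 mm (all of step 3 and value of joint gate above 0.34 rad and value of joint release below 0.04 rad and linear speed of each of blank1, blank2, blank3, blank4 below 0.03 m/s and y of done1 in the frame of chute between 0.06 and 0.235 m and z of done1 in the frame of chute between 0.08 and 0.155 m and x of done1 in the frame of chute between -0.012 and 0.012 m and distance of each of done1, done2, done3 from where it was at the start of the episode below 0.015 m and y of done2 in the frame of chute between 0.06 and 0.235 m and z of done2 in the frame of chute between 0.08 and 0.155 m and x of done2 in the frame of chute between -0.012 and 0.012 m and y of done3 in the frame of chute between 0.06 and 0.235 m and z of done3 in the frame of chute between 0.08 and 0.155 m and x of done3 in the frame of chute between -0.012 and 0.012 m and distance of each of caliper, wrench, sample, ring_gauge, oil_bottle, brush from where it was at the start of the episode below 0.02 m); the robot touches nothing.
It fails at once if a bushing blank is touched by the robot (contact force between any of the fingers, the arm and blank1 above 0.3 N or contact force between any of the fingers, the arm and blank2 above 0.3 N or contact force between any of the fingers, the arm and blank3 above 0.3 N or contact force between any of the fingers, the arm and blank4 above 0.3 N or contact force between any of the fingers, the arm and done1 above 0.3 N or contact force between any of the fingers, the arm and done2 above 0.3 N or contact force between any of the fingers, the arm and done3 above 0.3 N).
It fails at once if the release is pressed before the gate has been rocked over (value of joint release above 0.15 rad and value of joint gate below 0.25 rad).
It fails at once if another thing on the bench is moved more than 20 mm, or lifted (distance of any of caliper, wrench, sample, ring_gauge, oil_bottle, brush from where it was at the start of the episode above 0.02 m).
It also fails if it takes over 42 s, if anything falls off the work surface, if the arm or the gripper's body presses on something with over 40 N, if the wrist force passes 120 N, or if a joint passes its speed limit or range.

## Working session

There is one attempt and no reset: what is moved stays moved. The work goes in short steps, Python scripts to look and compute and a tool call to move; the robot and the scene stay as the last step left them, time stands still between calls to the robot, and variables do not carry over. Pictures are saved under pics/ and viewed, and the job is handed in when it is done.

Besides the shell and the picture viewer there is one more tool, called as name([rows], argument=value, ...), one row to a line, values as JSON. send_rows: Moves the arm, as the interface text tells. Its arguments: {"type":"object","properties":{"deltas":{"type":"array","items":{"type":"object","properties":{"dp":{"type":"array","items":{"type":"number"}},"rotation":{"type":"array","items":{"type":"number"}}}}},"fingers":{"type":"number"},"grip_force":{"type":"number"}},"required":["deltas"]}

```bash
mkdir -p pics; cat > h.py <<'E'
import numpy as np, cv2
from rig import monitor, eyes, manip, models
def cam(n):
    p=eyes.get_image(n); R=cv2.Rodrigues(np.array(p["rvec"],float))[0]; return p,R,np.array(p["tvec"],float).ravel()
def world(p,u,v,d=None):
    R=cv2.Rodrigues(np.array(p["rvec"],float))[0];t=np.array(p["tvec"],float).ravel()
    if d is None: d=p["depth"][int(v),int(u)]
    K=np.array(p["mtx"]); c=np.array([(u-K[0,2])/K[0,0]*d,(v-K[1,2])/K[1,1]*d,d]); return R.T@(c-t)
def cloud(p):
    R=cv2.Rodrigues(np.array(p["rvec"],float))[0];t=np.array(p["tvec"],float).ravel();K=np.array(p["mtx"])
    v,u=np.mgrid[:384,:512];d=p["depth"].astype(float)
    c=np.stack([(u-K[0,2])/K[0,0]*d,(v-K[1,2])/K[1,1]*d,d],-1); return (c-t)@R
def save(p,n): cv2.imwrite("pics/"+n,p["color"][:,:,::-1])
E
python3 - <<'E'
from h import *
for n in("scene","side"):
    p,R,t=cam(n); save(p,n+"0.png"); print(n,"campos",-R.T@t)
    for k in("gate_knob","release_pad","chute"):
        r=models.find_in(k,p)[:2]; print(k,[(np.round(x["box"]),round(x["score"],2)) for x in r])
    W=cloud(p);c=p["color"].astype(int);ok=p["depth"]>0
    red=(c[...,0]>130)&(c[...,1]<70)&(c[...,2]<70)&ok&(W[...,2]>.2)
    yel=(c[...,0]>150)&(c[...,1]>120)&(c[...,2]<70)&ok&(W[...,2]>.26)
    for nm,m in(("red",red),("yel",yel)):
        if m.sum(): print(nm,m.sum(),np.argwhere(m).mean(0),np.median(W[m],0).round(4),W[m].min(0).round(3),W[m].max(0).round(3))
s=monitor.get_state();print(s)
E
```

```text
scene campos [ 1.27342639 -0.07431696  1.45569786]
gate_knob []
release_pad [(array([266., 159., 295., 183.]), 0.64), (array([272., 176., 274., 183.]), 0.46)]
chute [(array([187., 161., 316., 251.]), 0.74)]
side campos [0.40446133 0.77087194 0.95431809]
gate_knob [(array([240., 173., 280., 199.]), 0.51)]
release_pad [(array([240., 177., 259., 210.]), 0.85), (array([237., 173., 281., 195.]), 0.37)]
chute [(array([228., 164., 278., 293.]), 0.77)]
red 56 [175.32142857 272.        ] [0.4515 0.027  0.2714] [0.439 0.013 0.265] [0.463 0.037 0.277]
yel 9 [206.22222222 251.11111111] [0.4892 0.1578 0.2802] [0.475 0.146 0.276] [0.516 0.16  0.281]
{'clock': 0.4, 'qpos': array([-1.21022793e-01,  2.76040472e-01,  1.50507871e+00, -2.10579135e-05,
        1.36067748e+00, -1.20989874e-01]), 'qd': array([ 0.00097887, -0.00058077, -0.00109415, -0.00087418,  0.00042228,
       -0.00016911]), 'effort': array([-5.67729221e-04, -4.16174161e+01, -2.45742327e+01, -9.11929510e-05,
        3.27714864e-03, -9.01639766e-06]), 'position': array([ 5.74966385e-01, -2.15746347e-05,  2.50176486e-01]), 'ee_rot': array([-7.39605787e-05,  7.07116862e-01,  7.07096692e-01, -7.10026423e-05]), 'contact_force': array([ 0.52922648, -0.46638681, -0.34337941]), 'moment': array([-0.0044375 , -0.00486265, -0.00718076]), 'width': 0.08540681503638206}
```

```bash
python3 - <<'E'
import cv2
a=cv2.imread("pics/scene0.png");b=cv2.imread("pics/side0.png")
cv2.imwrite("pics/s0b.png",cv2.resize(a[120:300,140:380],(800,600),interpolation=cv2.INTER_CUBIC))
cv2.imwrite("pics/d0b.png",cv2.resize(b[130:310,180:420],(800,600),interpolation=cv2.INTER_CUBIC))
E
```

```text
(no output)
```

View pics/s0b.png

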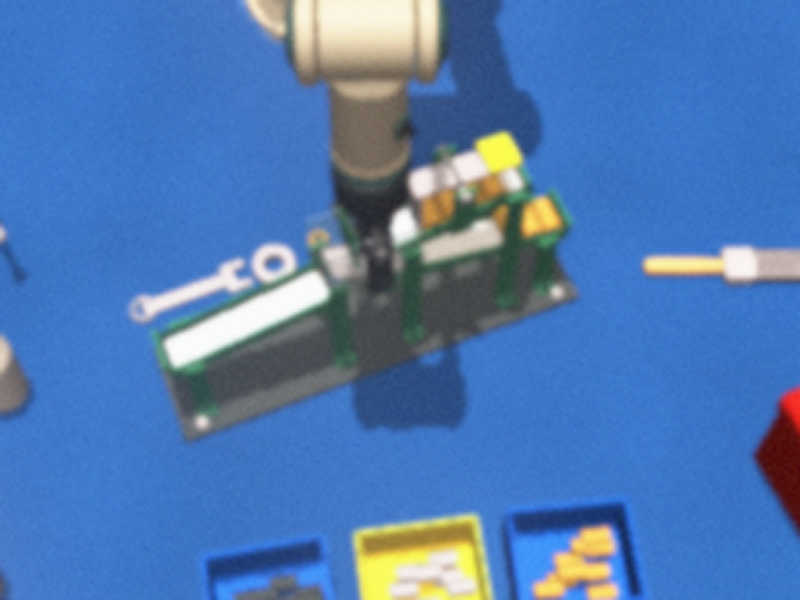

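View pics/d0b.png

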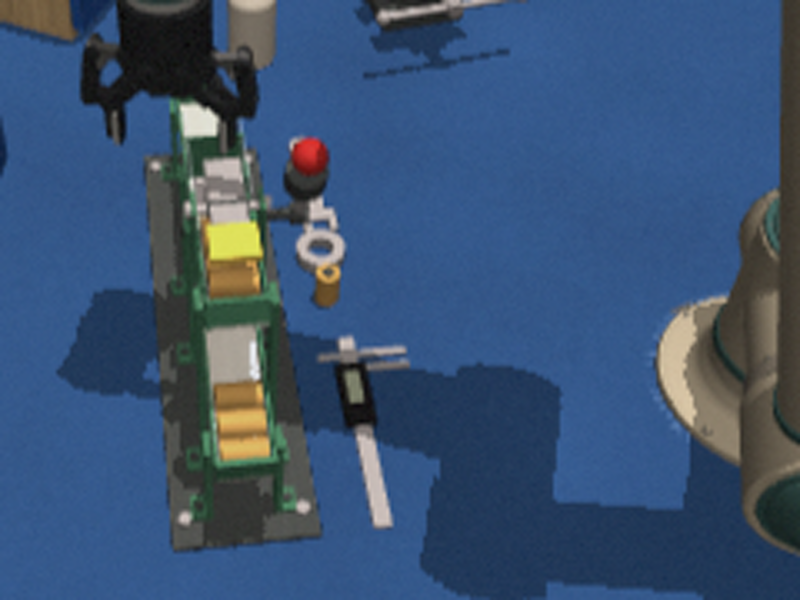

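View pics/side0.png

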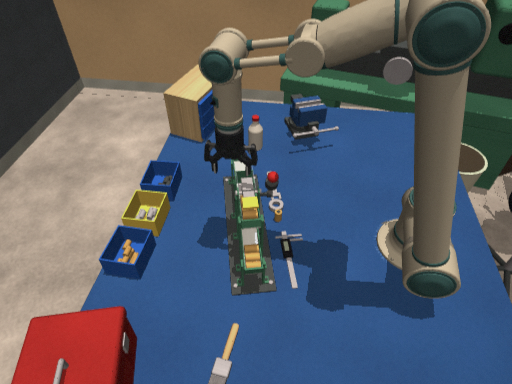

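```bash
python3 - <<'E'
from h import *
from scipy.optimize import least_squares
P={}
for n in("scene","side"):
    p,R,t=cam(n);W=cloud(p);ok=p["depth"]>0
    h=cv2.cvtColor(p["color"],cv2.COLOR_RGB2HSV)
    near=ok&(W[...,0]>.38)&(W[...,0]<.75)&(abs(W[...,1])<.35)
    m=near&(h[...,0]>25)&(h[...,0]<34)&(h[...,1]>140)&(h[...,2]>120)&(W[...,2]>.25)&(W[...,2]<.31)
    print(n,"pad",m.sum(),W[m].mean(0).round(4),W[m].min(0).round(3),W[m].max(0).round(3), cv2.minAreaRect(W[m][:,:2].astype(np.float32)) if m.sum()>3 else "")
    m=near&((h[...,0]<6)|(h[...,0]>174))&(h[...,1]>150)&(W[...,2]>.2)&(W[...,2]<.3)
    if m.sum()>10:
        q=W[m]; f=least_squares(lambda c:np.linalg.norm(q-c,axis=1)-.016,q.mean(0)-[0,.01,.01],loss="soft_l1",f_scale=.002)
        print("knob",f.x.round(4),np.abs(f.fun).mean())
    # base plate: low z dark
    m=near&(h[...,1]<90)&(h[...,2]<130)&(W[...,2]<.02)
    k=cv2.morphologyEx(m.astype(np.uint8),cv2.MORPH_OPEN,np.ones((3,3)))>0
    r=cv2.minAreaRect(W[k][:,:2].astype(np.float32)); print("plate",k.sum(),r,cv2.boxPoints(r).round(3).tolist())
    m=near&(h[...,0]>40)&(h[...,0]<90)&(h[...,1]>80)&(W[...,2]>.05)
    q=W[m][:,:2]; l=cv2.fitLine(q.astype(np.float32),cv2.DIST_HUBER,0,.01,.01).ravel(); print("green",m.sum(),l)
E
```

```text
scene pad 88 [0.5009 0.1423 0.2822] [0.479 0.125 0.276] [0.524 0.16  0.289] ((0.5001593232154846, 0.14255909621715546), (0.04375803843140602, 0.03284868225455284), 10.489483833312988)
plate 2024 ((0.5514258146286011, -0.004897475242614746), (0.10212544351816177, 0.48843643069267273), 14.16899585723877) [[0.44200000166893005, 0.21899999678134918], [0.5619999766349792, -0.2540000081062317], [0.6610000133514404, -0.2290000021457672], [0.5410000085830688, 0.24400000274181366]]
green 412 [ 0.24032882 -0.97069156  0.5570327   0.03691108]
side pad 153 [0.4963 0.1447 0.2823] [0.475 0.125 0.28 ] [0.518 0.164 0.286] ((0.4963100254535675, 0.1440752148628235), (0.038918349891901016, 0.03502238914370537), 14.887547492980957)
knob [0.45   0.0197 0.2598] 0.0010287925787451308
plate 2088 ((0.49683085083961487, -0.010208576917648315), (0.2026394009590149, 0.49595147371292114), 13.918668746948242) [[0.33899998664855957, 0.20600000023841858], [0.4580000042915344, -0.2750000059604645], [0.6549999713897705, -0.22699999809265137], [0.5360000133514404, 0.2549999952316284]]
green 1727 [ 0.48064268 -0.8769165   0.5427842   0.09525973]
```

send_rows([
  {"dp": [0, 0, 0.3], "rotation": [0, 0, 0]},
  {"dp": [0, 0, 0.6], "rotation": [0, 0, 0]},
  {"dp": [0, 0, 0.9], "rotation": [0, 0, 0.2]},
  {"dp": [0, 0, 0.92], "rotation": [0, 0, 0.49]},
  {"dp": [-0.2, 0.13, 0.92], "rotation": [0, 0, 0.49]},
  {"dp": [-0.4, 0.26, 0.92], "rotation": [0, 0, 0.49]},
  {"dp": [-0.6, 0.4, 0.92], "rotation": [0, 0, 0.49]},
  {"dp": [-0.8, 0.53, 0.92], "rotation": [0, 0, 0.49]},
  {"dp": [-0.98, 0.53, 0.92], "rotation": [0, 0, 0.49]},
  {"dp": [-0.98, 0.53, 0.92], "rotation": [0, 0, 0.49]},
  {"dp": [-0.98, 0.53, 0.92], "rotation": [0, 0, 0.49]},
], fingers=1)

```text
clock: 1.42
position: [0.4567, 0.0638, 0.3614]
ee_rot: [0.001, 0.615, 0.788, 0.001]
contact_force: [1.1, 0.3, 0.9]
width: 0.0002
```

```bash
python3 - <<'E'
from h import *
import cv2
for n in("scene","side"):
    p,R,t=cam(n); 
    a=p["color"][100:340,130:450,::-1]; cv2.imwrite(f"pics/{n}1.png",cv2.resize(a,(800,600),interpolation=cv2.INTER_CUBIC))
p,R,t=cam("wrist");save(p,"wrist1.png")
s=monitor.get_state();print(s["clock"],s["position"],s["width"],s["contact_force"])
E
```

```text
1.5667 [0.45838038 0.06333992 0.36073156] 0.0002577696935977199 [ 0.11552149 -0.26107801 -0.00029639]
```

View pics/side1.png

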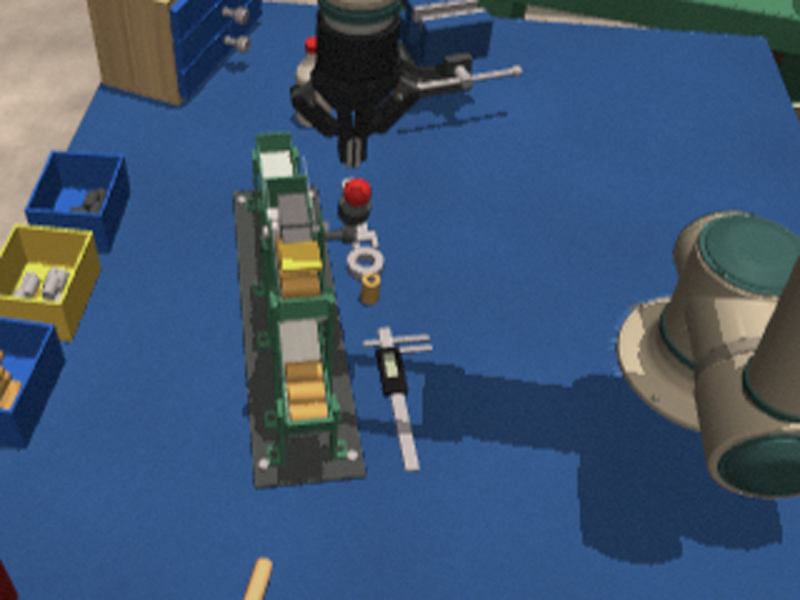

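View pics/wrist1.png

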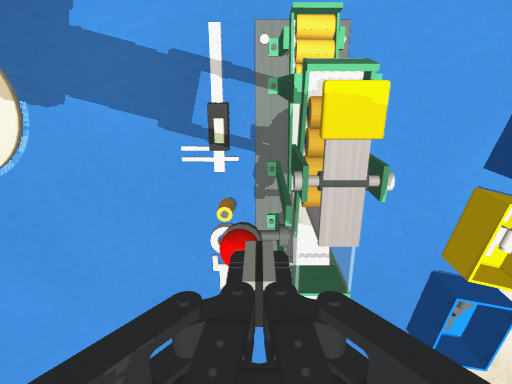

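send_rows([
  {"dp": [-0.2, -0.045, 0], "rotation": [0, 0, 0]},
  {"dp": [-0.2, -0.045, -0.2], "rotation": [0, 0, 0]},
  {"dp": [-0.2, -0.045, -0.4], "rotation": [0, 0, 0]},
  {"dp": [-0.2, -0.045, -0.6], "rotation": [0, 0, 0]},
  {"dp": [-0.2, -0.045, -0.75], "rotation": [0, 0, 0]},
  {"dp": [-0.2, -0.045, -0.75], "rotation": [0, 0, 0]},
  {"dp": [-0.2, -0.045, -0.75], "rotation": [0, 0, 0]},
])

```text
clock: 2.15
position: [0.4339, 0.0579, 0.27]
ee_rot: [-0.001, 0.616, 0.788, -0.001]
contact_force: [-0.5, 0.1, -0.5]
width: -0.0
```

```bash
python3 - <<'E'
from h import *
import cv2
for n in("side",):
    p,R,t=cam(n); 
    a=p["color"][120:270,170:370,::-1]; cv2.imwrite(f"pics/{n}2.png",cv2.resize(a,(800,600),interpolation=cv2.INTER_CUBIC))
s=monitor.get_state();print(s["clock"],s["position"],s["width"],s["contact_force"])
E
```

```text
2.2 [0.43454658 0.05794915 0.27116329] -0.0002706555871017113 [0.1935718  0.18163672 0.20253295]
```

View pics/side2.png

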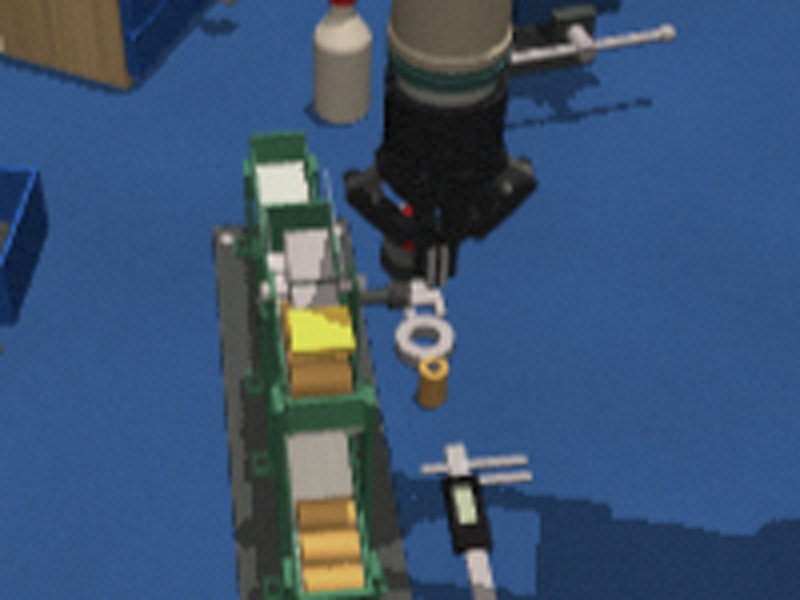

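send_rows([
  {"dp": [0.05, -0.05, 0], "rotation": [0, 0, 0]},
  {"dp": [0.06, -0.1, 0], "rotation": [0, 0, 0]},
  {"dp": [0.08, -0.15, 0], "rotation": [0, 0, 0]},
  {"dp": [0.09, -0.2, 0], "rotation": [0, 0, 0]},
  {"dp": [0.1, -0.25, 0], "rotation": [0, 0, 0]},
  {"dp": [0.11, -0.3, 0], "rotation": [0, 0, 0]},
  {"dp": [0.12, -0.35, 0], "rotation": [0, 0, 0]},
  {"dp": [0.14, -0.4, 0], "rotation": [0, 0, 0]},
  {"dp": [0.15, -0.45, 0], "rotation": [0, 0, 0]},
  {"dp": [0.16, -0.5, 0], "rotation": [0, 0, 0]},
  {"dp": [0.18, -0.55, 0], "rotation": [0, 0, 0]},
  {"dp": [0.19, -0.6, 0], "rotation": [0, 0, 0]},
])

```text
clock: 3.2
position: [0.4566, -0.0146, 0.2707]
ee_rot: [0.0, 0.615, 0.788, -0.0]
contact_force: [0.6, -0.2, -0.2]
width: 0.0
```

```bash
python3 - <<'E'
from h import *
import cv2
for n in("side",):
    p,R,t=cam(n); 
    a=p["color"][120:270,170:370,::-1]; cv2.imwrite(f"pics/{n}3.png",cv2.resize(a,(800,600),interpolation=cv2.INTER_CUBIC))
s=monitor.get_state();print(s["clock"],s["position"],s["width"],s["contact_force"])
E
```

```text
3.25 [ 0.45680724 -0.01554774  0.27064755] -0.00013551460628591288 [ 0.83288453 -2.37632578  0.07763279]
```

View pics/side3.png

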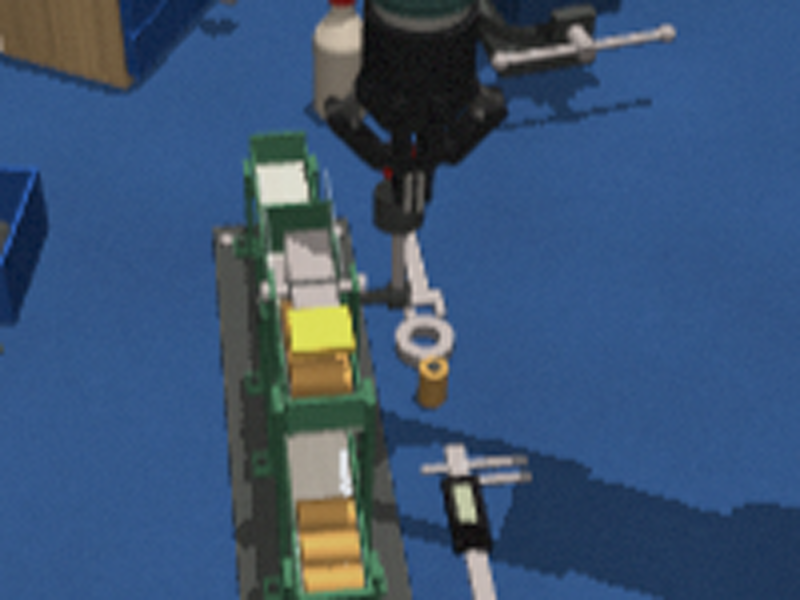

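send_rows([
  {"dp": [0.015, -0.06, 0], "rotation": [0, 0, 0]},
  {"dp": [0.03, -0.12, 0], "rotation": [0, 0, 0]},
  {"dp": [0.04, -0.17, 0], "rotation": [0, 0, 0]},
  {"dp": [0.055, -0.22, 0], "rotation": [0, 0, 0]},
  {"dp": [0.055, -0.22, 0], "rotation": [0, 0, 0]},
  {"dp": [0.02, -0.1, 0], "rotation": [0, 0, 0]},
  {"dp": [-0.02, 0.1, 0], "rotation": [0, 0, 0]},
  {"dp": [-0.02, 0.1, 0.2], "rotation": [0, 0, 0]},
  {"dp": [-0.02, 0.1, 0.45], "rotation": [0, 0, 0]},
  {"dp": [-0.02, 0.1, 0.7], "rotation": [0, 0, 0]},
  {"dp": [-0.02, 0.1, 0.7], "rotation": [0, 0, 0]},
  {"dp": [-0.02, 0.1, 0.7], "rotation": [0, 0, 0]},
])

```text
clock: 4.25
position: [0.4547, -0.0019, 0.3565]
ee_rot: [0.002, 0.615, 0.788, 0.001]
contact_force: [0.1, 0.3, 0.2]
width: -0.0002
```

```bash
python3 - <<'E'
from h import *
import cv2
from scipy.optimize import least_squares
for n in("scene","side"):
    p,R,t=cam(n);W=cloud(p);ok=p["depth"]>0
    a=p["color"][100:250,170:370,::-1]; cv2.imwrite(f"pics/{n}4.png",cv2.resize(a,(800,600),interpolation=cv2.INTER_CUBIC))
    h=cv2.cvtColor(p["color"],cv2.COLOR_RGB2HSV)
    near=ok&(W[...,0]>.38)&(W[...,0]<.75)&(abs(W[...,1])<.35)
    m=near&(h[...,0]>25)&(h[...,0]<34)&(h[...,1]>140)&(h[...,2]>120)&(W[...,2]>.25)&(W[...,2]<.31)
    print(n,"pad",m.sum(),W[m].mean(0).round(4))
    m=near&((h[...,0]<6)|(h[...,0]>174))&(h[...,1]>150)&(W[...,2]>.2)&(W[...,2]<.3)
    if m.sum()>10:
        q=W[m]; f=least_squares(lambda c:np.linalg.norm(q-c,axis=1)-.016,q.mean(0)-[0,.01,.01],loss="soft_l1",f_scale=.002)
        print("knob",f.x.round(4),np.abs(f.fun).mean())
s=monitor.get_state();print(s["clock"],s["position"],s["width"],s["contact_force"])
E
```

```text
scene pad 76 [0.5029 0.1413 0.2829]
knob [ 0.4737 -0.0653  0.2601] 0.0022648792354085785
side pad 153 [0.4964 0.1447 0.2823]
knob [ 0.4713 -0.0662  0.2599] 0.0012549583270087543
4.35 [ 0.45337463 -0.00174238  0.35399324] -9.061209842420506e-05 [-0.03877402  0.35541344 -0.55160184]
```

View pics/side4.png

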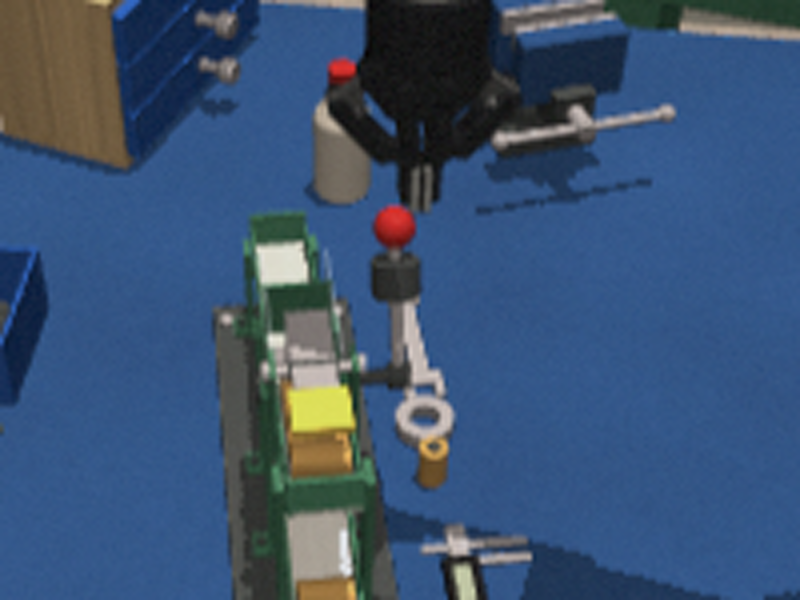

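send_rows([
  {"dp": [0.08, 0.25, 0], "rotation": [0, 0, 0]},
  {"dp": [0.16, 0.5, 0], "rotation": [0, 0, 0]},
  {"dp": [0.24, 0.75, 0], "rotation": [0, 0, 0]},
  {"dp": [0.37, 1.0, 0], "rotation": [0, 0, 0]},
  {"dp": [0.37, 1.0, 0], "rotation": [0, 0, 0]},
])

```text
clock: 4.77
position: [0.4997, 0.1227, 0.3524]
ee_rot: [-0.002, 0.614, 0.79, 0.001]
contact_force: [0.8, 0.2, 0.0]
width: -0.0002
```

send_rows([
  {"dp": [0, 0.21, 0], "rotation": [0, 0, 0]},
  {"dp": [0, 0.21, 0], "rotation": [0, 0, 0]},
  {"dp": [0, 0.21, -0.15], "rotation": [0, 0, 0]},
  {"dp": [0, 0.21, -0.3], "rotation": [0, 0, 0]},
  {"dp": [0, 0.21, -0.36], "rotation": [0, 0, 0]},
  {"dp": [0, 0.21, -0.36], "rotation": [0, 0, 0]},
  {"dp": [0, 0.21, -0.36], "rotation": [0, 0, 0]},
  {"dp": [0, 0.21, -0.36], "rotation": [0, 0, 0]},
])

```text
clock: 5.43
position: [0.4986, 0.1431, 0.3122]
ee_rot: [0.0, 0.616, 0.788, 0.0]
contact_force: [0.4, -0.5, -0.0]
width: 0.0002
```

```bash
python3 - <<'E'
from h import *
import cv2
for n in("scene","side"):
    p,R,t=cam(n)
    a=p["color"][130:250,190:350,::-1]; cv2.imwrite(f"pics/{n}5.png",cv2.resize(a,(800,600),interpolation=cv2.INTER_CUBIC))
s=monitor.get_state();print(s["clock"],s["position"],s["width"],s["contact_force"])
E
```

```text
5.5333 [0.49876931 0.143223   0.3125396 ] -0.00029728121805550864 [0.13002151 0.09537059 1.11777971]
```

View pics/side5.png

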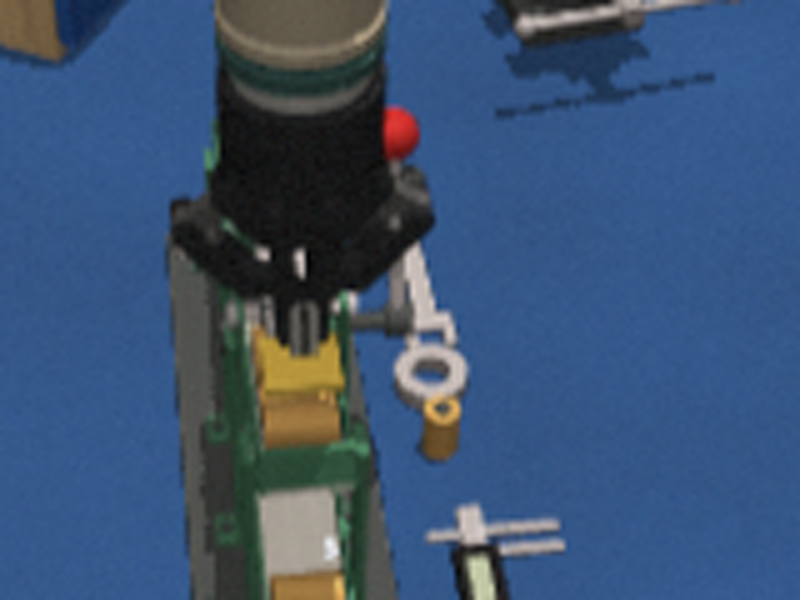

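View pics/scene5.png

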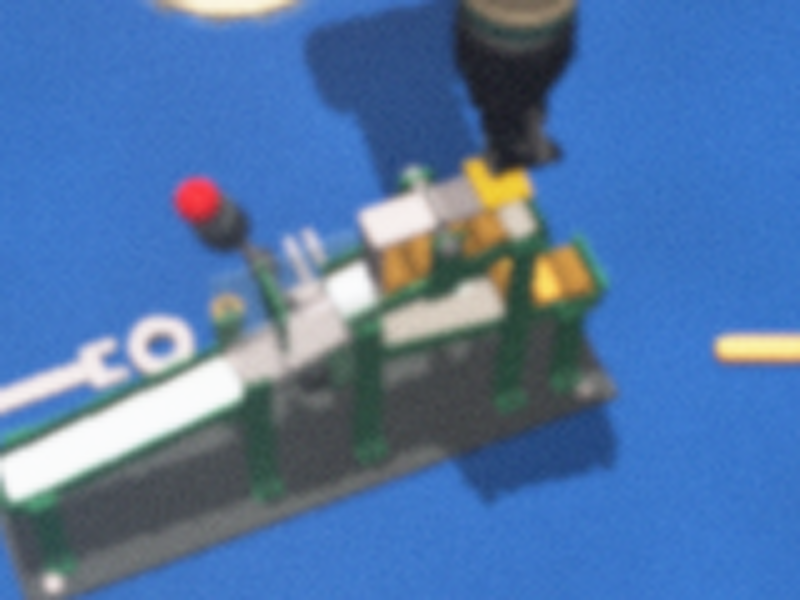

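send_rows([
  {"dp": [0, 0, -0.05], "rotation": [0, 0, 0]},
  {"dp": [0, 0, -0.09], "rotation": [0, 0, 0]},
  {"dp": [0, 0, -0.14], "rotation": [0, 0, 0]},
  {"dp": [0, 0, -0.185], "rotation": [0, 0, 0]},
  {"dp": [0, 0, -0.185], "rotation": [0, 0, 0]},
  {"dp": [0, 0, -0.185], "rotation": [0, 0, 0]},
])

```text
clock: 6.03
position: [0.4981, 0.1453, 0.2893]
ee_rot: [-0.001, 0.615, 0.788, 0.002]
contact_force: [-1.0, 5.4, 3.5]
width: 0.0005
```

```bash
python3 - <<'E'
from h import *
import cv2
for n in("scene",):
    p,R,t=cam(n)
    a=p["color"][130:250,190:350,::-1]; cv2.imwrite(f"pics/{n}6.png",cv2.resize(a,(800,600),interpolation=cv2.INTER_CUBIC))
s=monitor.get_state();print(s["clock"],s["position"],s["width"],s["contact_force"])
E
```

```text
6.0833 [0.49808881 0.14530049 0.28947506] 4.533851386746997e-05 [-1.06733181  4.17135836  3.42550929]
```

View pics/scene6.png

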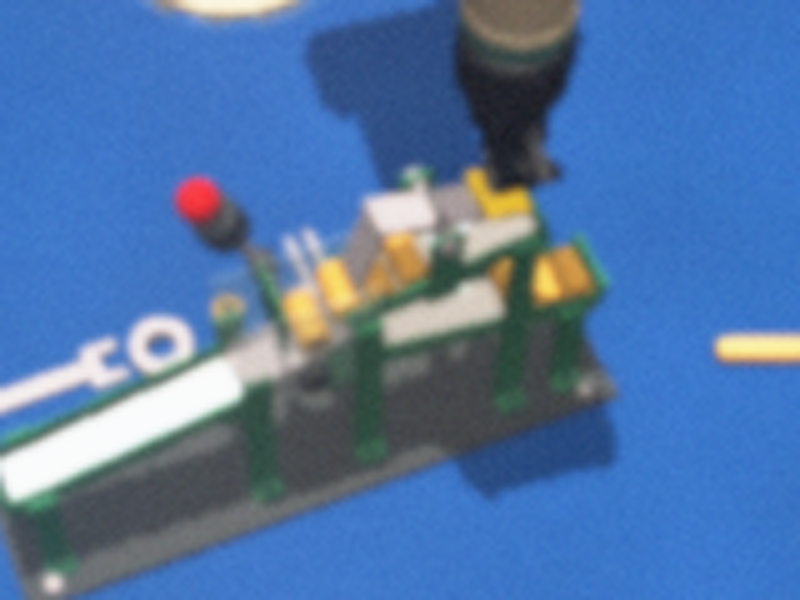

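send_rows([
  {"dp": [0, 0, -0.01], "rotation": [0, 0, 0]},
  {"dp": [0, 0, -0.01], "rotation": [0, 0, 0]},
  {"dp": [0, 0, -0.01], "rotation": [0, 0, 0]},
  {"dp": [0, 0, -0.01], "rotation": [0, 0, 0]},
  {"dp": [0, 0, -0.01], "rotation": [0, 0, 0]},
  {"dp": [0, 0, -0.01], "rotation": [0, 0, 0]},
  {"dp": [0, 0, -0.01], "rotation": [0, 0, 0]},
  {"dp": [0, 0, -0.01], "rotation": [0, 0, 0]},
  {"dp": [0, 0, -0.01], "rotation": [0, 0, 0]},
  {"dp": [0, 0, -0.01], "rotation": [0, 0, 0]},
  {"dp": [0, 0, -0.01], "rotation": [0, 0, 0]},
  {"dp": [0, 0, -0.01], "rotation": [0, 0, 0]},
])

```text
clock: 7.08
position: [0.4981, 0.1453, 0.2884]
ee_rot: [-0.001, 0.615, 0.788, 0.002]
contact_force: [-1.1, 5.7, 4.2]
width: -0.0002
```

```bash
python3 - <<'E'
from h import *
import cv2
for n in("scene",):
    p,R,t=cam(n)
    a=p["color"][130:250,190:350,::-1]; cv2.imwrite(f"pics/{n}7.png",cv2.resize(a,(800,600),interpolation=cv2.INTER_CUBIC))
s=monitor.get_state();print(s["clock"],s["position"],s["width"],s["contact_force"])
E
```

```text
7.1333 [0.49809476 0.14533926 0.28845912] -5.290675939047901e-05 [-1.07023935  4.59387218  3.97903242]
```

View pics/scene7.png

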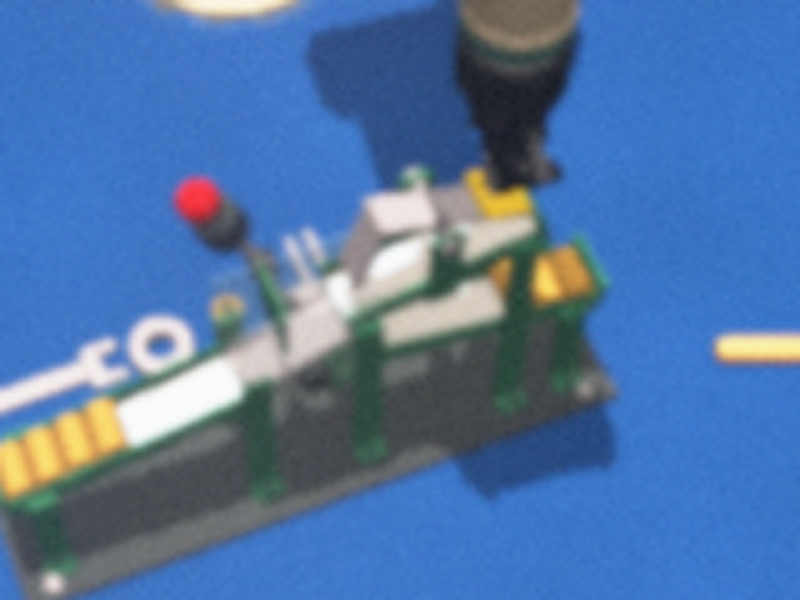

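All four blanks lie at the end of the right track (around 5–110, 450). I'm lifting straight up to release the pad.

send_rows([
  {"dp": [0, 0, 0.08], "rotation": [0, 0, 0]},
  {"dp": [0, 0, 0.17], "rotation": [0, 0, 0]},
  {"dp": [0, 0, 0.4], "rotation": [0, 0, 0]},
  {"dp": [0, 0, 0.7], "rotation": [0, 0, 0]},
  {"dp": [0, 0, 0.9], "rotation": [0, 0, 0]},
  {"dp": [0, 0, 0.9], "rotation": [0, 0, 0]},
  {"dp": [0, 0, 0.9], "rotation": [0, 0, 0]},
  {"dp": [0, 0, 0.9], "rotation": [0, 0, 0]},
  {"dp": [0, 0, 0.9], "rotation": [0, 0, 0]},
  {"dp": [0, 0, 0.9], "rotation": [0, 0, 0]},
  {"dp": [0, 0, 0.9], "rotation": [0, 0, 0]},
  {"dp": [0, 0, 0.9], "rotation": [0, 0, 0]},
])

```text
clock: 8.13
position: [0.498, 0.1433, 0.3954]
ee_rot: [-0.0, 0.615, 0.788, -0.001]
contact_force: [0.7, -0.9, 0.7]
width: 0.0001
```

```bash
python3 - <<'E'
from h import *
import cv2
o=np.array([.5345,-.0055]);c,s_=np.cos(.245),np.sin(.245)
for n in("scene","side"):
    p,R,t=cam(n);W=cloud(p);ok=p["depth"]>0
    a=p["color"][120:270,170:370,::-1]; cv2.imwrite(f"pics/{n}8.png",cv2.resize(a,(800,600),interpolation=cv2.INTER_CUBIC))
    h=cv2.cvtColor(p["color"],cv2.COLOR_RGB2HSV)
    d=W[...,:2]-o; X=d@[c,s_]; Y=d@[-s_,c]
    near=ok&(abs(X)<.03)&(abs(Y)<.25)
    m=near&(h[...,0]>25)&(h[...,0]<34)&(h[...,1]>140)&(h[...,2]>120)&(W[...,2]>.25)&(W[...,2]<.31)
    print(n,"pad",m.sum(),W[m].mean(0).round(4),W[m].std(0).round(4))
    for nm,k in(("right",Y<-.05),("left",Y>.05)):
        m=near&k&(h[...,0]>10)&(h[...,0]<25)&(h[...,1]>120)&(W[...,2]>.08)&(W[...,2]<.25)
        if m.sum(): print(nm,m.sum(),"Y",np.percentile(Y[m],[2,98]).round(3),"X",np.percentile(X[m],[2,98]).round(3),"Z",np.percentile(W[...,2][m],[2,98]).round(3))
s=monitor.get_state();print(s["clock"],s["position"],s["contact_force"])
E
```

```text
scene pad 10 [0.4916 0.1283 0.2823] [0.004  0.0026 0.0026]
right 237 Y [-0.236 -0.149] X [-0.015  0.022] Z [0.108 0.135]
left 102 Y [0.166 0.233] X [-0.019  0.022] Z [0.109 0.128]
side pad 12 [0.4836 0.1362 0.2823] [0.0062 0.0133 0.0014]
right 59 Y [-0.188 -0.14 ] X [-0.012  0.016] Z [0.12  0.133]
left 322 Y [0.173 0.235] X [-0.019  0.019] Z [0.111 0.128]
8.2333 [0.4981635  0.14335447 0.3957534 ] [-0.43118931  0.02702041 -0.38784354]
```

View pics/scene8.png

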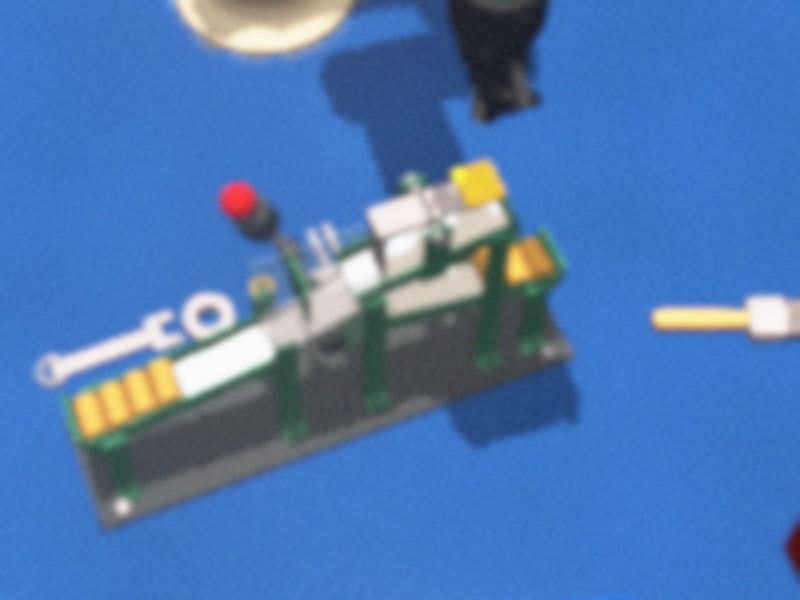

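View pics/side8.png

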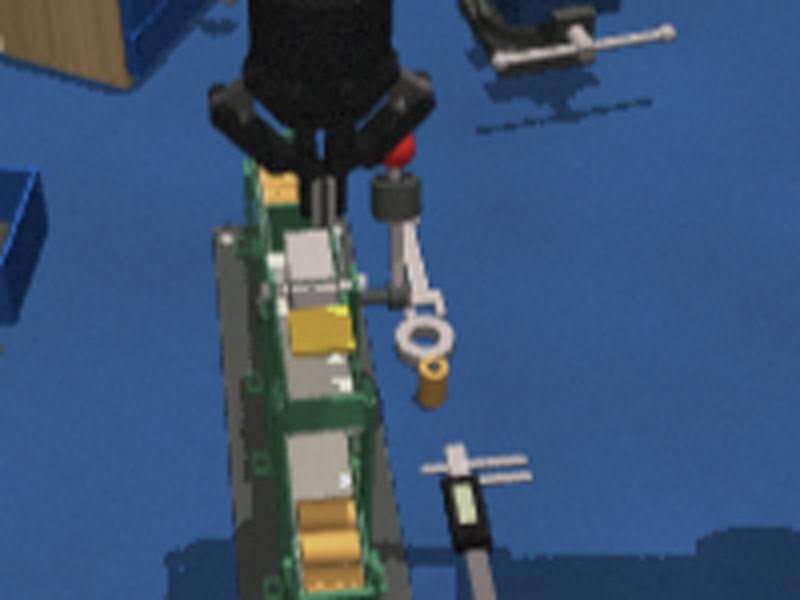

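```bash
python3 -c "
from rig import manip
print(manip.sign_off())"
```

```text
the job is handed in; nothing more can be done
None
```

The chute is changed over: all four waiting blanks ran onto the right track, the pad was let go again, and I handed the job in at about 8.3 s. Handing in reports no verdict.

- **Gate:** I pushed the red knob across with closed fingers. It came to rest at about (0.472, -0.066, 0.260) m, within about 1 mm of where the right stop should put it.
- **Release:** I pressed the pad about 14 mm down and held it a little over 1 s, with about 4 N downwards. I then lifted clear to 0.395 m.
- **Blanks:** In the last pictures all four lie against the right end stop. Their visible surfaces span chute y -0.149 to -0.236 m and stay below z 0.135 m. The three finished blanks still lie at the left end stop.
- **Pad:** It reads 0.282 m high, as it did at the start. The gripper shaded it, so only about 10 pixels gave that reading, but its place in the picture also agrees.
- **Bystanders:** In the last pictures the wrench, ring gauge, sample, caliper and brush look unmoved. The oil bottle was hidden from the last close-up, but the arm did not go near it. I checked these by eye and did not measure them.

No check failed. While pressing there was also a sideways force of about 5 N on the fingers, which moved them about 2 mm to the left; it had no visible effect.

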